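# Refit the cover of a plating-line filter chamber

### The arm

A 6-joint arm with a two-finger parallel gripper is mounted at the origin on the work surface. World frame = base frame: x ahead of the robot, y to its left, z up, the work surface at z = 0. Lengths are in mm, angles in rad, forces in N, time in s.
With the tool pointing down it reaches from about 275 to 775 mm from the base axis. Payload 14.6 kg.
Tool frame: the origin (TCP) lies midway between the tips of the shut fingers; the grasp point (between the pads) lies 19 mm behind it; z points along the fingers, x is the direction in which the jaws open and shut, and the axes are right-handed (so a half turn about z gives the same grasp; the last joint's range is limited). The gripper opens to 85 mm and grips with 20 to 120 N. Pads are 22 mm wide; open, the fingers measure 114 mm over their backs; the gripper's body (76 mm by 85 mm) begins 54 mm behind the grasp point. The pads swing forward as they close: fully open they stand 13 mm farther back than shut.
Start: joints at [1.058, 0.263, -0.048, 1.259, 0, 1.415], TCP at [183.867, 491.753, 231.278] pointing down, gripper open.
Joint ranges: [-2.65, 2.65], [-0.89, 1.7], [-1.18, 1.37], [-2.13, 2.11], [-1.35, 1.29], [-3.14, 3.14]. Speed limits (rad/s): [1.89, 1.89, 2.57, 2.79, 3.14, 3.14].

### API

Orientations are given as a unit quaternion [w, x, y, z].
In Python, from cell import get_obs, capture, camera_params, sign_off gives the robot as it stands. The module is installed in compiled form; this text tells all that it offers.
- The arm moves only by the tool servo_tool, never from a script. Its argument "plan" is one flat list of numbers, 7 for each row, row after row: the shift along the tool's x, y, z in m, then the turn, a rotation vector about the tool's x, y, z in degrees, then the closure in counts, from 0 (fully open) to 255 (shut). A call has 1 to 12 rows; each row is the pose to reach, as a shift and turn from the pose measured when the call began, along the tool's axes at that moment; what a row does not reach only later rows make up. A row lasts 1/12 s, in which the tool goes at most 41.7 mm and 7.16 degrees, less where a joint would pass 70% of its speed; a pose out of reach is approached as far as the arm can. A call with a gripper value outside its range is refused whole. The fingers move at their own pace and stop on an object; the grip force is fixed at half the most. Time passes only in rows, so rows that repeat a pose let the fingers close. It gives the time, the measured TCP pose, the force and the opening at its end, in the units of the state.
- get_obs(): the state, without advancing time (a new reading comes with each control period).
- capture(name): name is "scene" or "side" or "wrist"; returns (picture, depth): 384x512x3 uint8, blue, green, red; 384x512 float32, mm along the optical axis (not along the pixel's ray), 0 where there is no reading.
- camera_params(name): a dict with "camera_matrix" (3x3 intrinsics, pixels), "view" (4x4, takes a point from world to camera coordinates). Camera axes: x right, y down, z forward; pixel columns grow to the right and rows downward; lengths in mm; the calibration is good to about 2 mm. A picture is of the moment at which its call begins: read the wrist's pose just before it. camera_params takes no time and is no camera call; for the wrist camera it gives the pose at the moment of the call.
- sign_off(): hands the job in, once; it reports no verdict.
The state is a dict: "time_s": time; "qpos": joint angles; "qd": joint speeds; "effort": joint torques, N m; "tool_pos": TCP position; "orientation": TCP orientation; "wrist_force": force on the tool from outside, world axes, zero at the start; "torque": the same for the moment, N m; "grip_width": opening from 0.0 (shut) to 1.0 (fully open).
Only numpy, scipy, OpenCV 4.12 (cv2) and the standard library are available. Lean on these libraries where they do the work, as an engineer would, in place of code of your own. Each camera call takes 0.05 s, during which the arm holds its last target. There are 200 camera calls.

### The job

Take the beige cover off the draining block by its bow handle, lay it on the filter chamber with both of its slots near the two studs, and slide it gently back and forth across the chamber until the slots drop over the studs and it lies fully flush; never lean on it hard while it still rides on the studs. Then swing the red latch a quarter turn so that it lies over the edge of the cover, and let go, leaving the other things on the bench alone.

Things in the scene. Friction and masses are not known exactly. Their poses are not given: they have to be found in the camera images.
- chamber: Filter chamber, a beige box fixed to the bench, 170 (its x) x 270 (its y) x 60 mm high, at the left or right of the bench. Origin: centre of its underside; z up. Black hose stubs stick out 30 mm at its sides; loose things up to 120 mm tall stand just beyond it. Until the cover is flush, its contact force on chamber and studs is to stay below 40 N; its own weight is enough to make it drop.
- chamber_top (a point): Middle of the chamber's flat top, 60 mm up, axes as the chamber's. Two upright 10 mm steel studs with rounded tips rise 14 mm above the top at y = -60 and y = +60 mm. They sit on one bar that was clamped somewhere along the chamber's x: both studs have the same x, between -18 and +18 mm, which is not measured and does not change during the job.
- cover: Loose beige cover with a bow handle: a flat plate 120 (x) x 190 (y) x 8 mm, 0.26 to 0.46 kg. Origin: centre of its underside, z up. Two through slots for the studs, each 14 mm wide in x and 18 mm long in y, are centred at x = 0, y = -60 and +60 mm. It fits either way round. It starts on the grey draining block, 30 mm above the bench.
- cover_grip (a point): Centre of the handle's grip bar, over the cover's middle and 36 mm above its underside; axes as the cover's. The bar is 14 mm wide (x), 14 mm high, 82 mm long (y), on two posts at y = -36 and +36 mm, with 21 mm free between bar and plate. With the cover seated on the chamber this point is 36 mm above the chamber's top; resting on the stud tips, 50 mm.
- latch (a joint): Angle of the red latch, rad, anticlockwise from above. At 0 it points along the chamber's -x, beside the cover's place; at 1.57 along the chamber's -y, over the seated cover's edge. Range -0.4 to 1.65, starts between -0.3 and 0.1, stiff (0.06 N m), stays where left. An unseated cover blocks it.
- latch_pivot (a point): Latch's vertical pivot axis, at chamber y = +118 mm, x = 0, 10 mm above the chamber's top: the height of the underside of the latch arm. The arm is 14 mm wide, 8 mm thick, reaches 40 mm from the pivot and passes 2 mm over a seated cover.
- latch_peg (a point): Grip point on the axis of the latch's upright red peg, 32 mm from the pivot. The peg is 12 mm in diameter and rises 36 mm from the arm's top face; its top is 14 mm above this point; this point is 40 mm above the chamber's top.
There are look-alikes about, which are no part of the job. Leave any green look-alike of the cover alone.

How it is judged (in metres and radians):
On the way:
1. the cover has dropped over both studs and lies flush on the chamber, the latch still open (z of cover_grip in the frame of chamber below 0.0985 m and angle between cover_grip's own z axis and vertical below 0.04 rad and x of cover_grip in the frame of chamber between -0.03 and 0.03 m and y of cover_grip in the frame of chamber between -0.015 and 0.015 m and value of joint latch below 0.6 rad), for 0.2 s.
At the end, for the whole second after the job is handed in: The cover lies flush on the chamber over both studs (within 2.5 mm of its seated height, level within 0.04 rad), at rest, and the latch stands at 1.3 rad or more, over the cover's edge; both are released (z of cover_grip in the frame of chamber below 0.0985 m and angle between cover_grip's own z axis and vertical below 0.04 rad and x of cover_grip in the frame of chamber between -0.03 and 0.03 m and y of cover_grip in the frame of chamber between -0.015 and 0.015 m and value of joint latch above 1.3 rad and linear speed of cover below 0.01 m/s and contact force between the fingers and cover below 0.1 N); the robot touches nothing.
It fails at once if the cover is pressed or knocked against the chamber or its studs with more than 40 N while it has not yet dropped flush (contact force between cover and chamber above 40 N and z of cover_grip in the frame of chamber above 0.0985 m).
It fails at once if one of the other loose things on the bench is disturbed (moved more than 20 mm) (distance of any of additive_bottle, beaker, spare_gasket, wrench, anode_puck, sample_jar, screwdriver from where it was at the start of the episode above 0.02 m).
It also fails if it takes over 72 s, if anything falls off the work surface, if the arm or the gripper's body presses on something with over 40 N, if the wrist force passes 120 N, or if a joint passes its speed limit or range.

## Working session

There is one attempt and no reset: what is moved stays moved. The work goes in short steps, Python scripts to look and compute and a tool call to move; the robot and the scene stay as the last step left them, time stands still between calls to the robot, and variables do not carry over. Pictures are saved under pics/ and viewed, about 8 in all and at most 12, crops included, and the job is handed in when it is done.

Besides the shell and the picture viewer there is one more tool, called after "Request:" by a JSON object that holds its "fn" and its "kwargs". servo_tool: Moves the arm, as the interface text tells. Its arguments: {"type":"object","properties":{"plan":{"type":"array","items":{"type":"number"}}},"required":["plan"]}

```bash
mkdir -p pics; cat > h.py <<'E'
import numpy as np, cv2
from cell import *
from scipy.spatial.transform import Rotation as R
np.set_printoptions(precision=2,suppress=True)
def snap(n,f):
    P=camera_params(n); im,d=capture(n); cv2.imwrite(f'pics/{f}.png',im)
    np.savez(f'pics/{f}.npz',im=im,d=d,K=np.array(P['camera_matrix']),V=np.array(P['view'])); return im,d
def ld(f): return np.load(f'pics/{f}.npz')
def pw(f,u,v,r=2):
    z=ld(f); d=z['d'][v-r:v+r+1,u-r:u+r+1]; d=np.median(d[d>0])
    c=np.linalg.inv(z['K'])@[u,v,1]*d
    return (np.linalg.inv(z['V'])@np.r_[c,1])[:3]
def cloud(f):
    z=ld(f); h,w=z['d'].shape; u,v=np.meshgrid(np.arange(w),np.arange(h))
    c=np.stack([u,v,np.ones_like(u)],-1)@np.linalg.inv(z['K']).T*z['d'][...,None]
    Vi=np.linalg.inv(z['V']); return c@Vi[:3,:3].T+Vi[:3,3]
def onplane(f,u,v,zz):
    z=ld(f); Vi=np.linalg.inv(z['V']); r=Vi[:3,:3]@np.linalg.inv(z['K'])@[u,v,1]; o=Vi[:3,3]
    return o+r*(zz-o[2])/r[2]
def totool(p,o=None):
    o=o or get_obs(); q=o['orientation']; return R.from_quat([*q[1:],q[0]]).inv().apply(np.array(p)-o['tool_pos'])/1000
E
python3 - <<'E'
from h import *
a,_=snap('scene','s0'); b,_=snap('side','d0'); c,_=snap('wrist','w0')
cv2.imwrite('pics/both.png',np.vstack([np.hstack([a,b])])[:, :] if 0 else cv2.resize(np.hstack([a,b]),(800,300)))
o=get_obs(); print(o)
for n in ('scene','side','wrist'):
    V=np.linalg.inv(camera_params(n)['view']); print(n,V[:3,3],V[:3,2])
E
```

```text
{'time_s': 0.15, 'qpos': array([ 1.06,  0.26, -0.05,  1.26,  0.  ,  1.42]), 'qd': array([-0., -0.,  0., -0.,  0.,  0.]), 'effort': array([  0.  , -63.78,  38.46,   0.01,  -0.  ,   0.  ]), 'tool_pos': array([183.75, 491.58, 230.93]), 'orientation': array([ 0.  ,  0.82,  0.57, -0.  ]), 'wrist_force': array([-0.3 , -0.45,  0.39]), 'torque': array([ 0.03,  0.01, -0.01]), 'grip_width': 0.9977845796332769}
scene [1456.47 -658.79 1075.5 ] [-0.67  0.33 -0.66]
side [  11.77 -956.53  753.65] [ 0.41  0.71 -0.57]
wrist [114.93 516.93 372.7 ] [ 0.27 -0.1  -0.96]
```

View pics/s0.png

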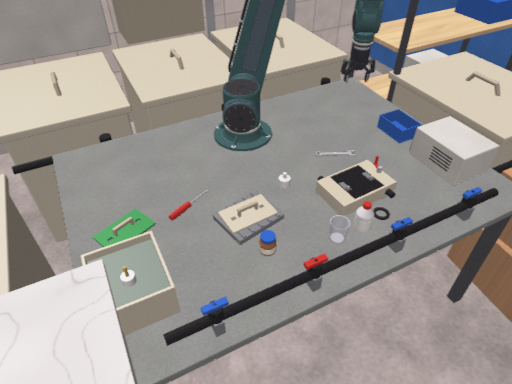

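View pics/d0.png

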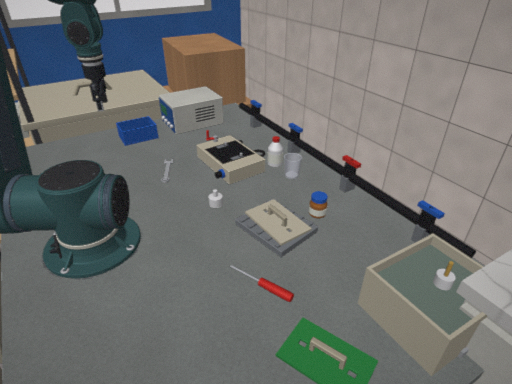

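Scene: the beige cover with bow handle lies on the grey block at about (248,213). The chamber with its black interior is at (357,186), and the red latch peg at (377,162). The green look-alike is at (124,231). In the side view the cover is at (277,222), the chamber at (230,158) and the green one at (327,355).

```bash
python3 - <<'E'
from h import *
for f,box in (('s0',(210,285,190,240)),('d0',(235,320,195,255))):
    P=cloud(f); x0,x1,y0,y1=box; Q=P[y0:y1,x0:x1].reshape(-1,3)
    for lo,hi in ((34,44),(60,80)):
        S=Q[(Q[:,2]>lo)&(Q[:,2]<hi)]; r=cv2.minAreaRect(S[:,:2].astype(np.float32)); print(f,'cover',lo,len(S),r,np.median(S[:,2]))
for f,box in (('s0',(310,405,150,215)),('d0',(190,270,125,185))):
    P=cloud(f); x0,x1,y0,y1=box; Q=P[y0:y1,x0:x1].reshape(-1,3)
    S=Q[(Q[:,2]>55)&(Q[:,2]<64)]; r=cv2.minAreaRect(S[:,:2].astype(np.float32)); print(f,'ch',len(S),r,np.median(S[:,2]))
    S=Q[(Q[:,2]>68)]; print(S[np.argsort(S[:,2])][::-4][:25])
a=ld('s0')['im'][145:245,310:410]; b=ld('d0')['im'][115:215,185:285]
cv2.imwrite('pics/c1.png',cv2.resize(np.hstack([a,b]),(800,400),interpolation=cv2.INTER_CUBIC))
E
```

```text
s0 cover 34 1055 ((535.818115234375, -230.937255859375), (144.6714630126953, 193.7217559814453), 4.171217441558838) 38.22235864019876
s0 cover 60 235 ((615.1194458007812, -232.57235717773438), (196.36036682128906, 78.2628173828125), 0.6506035327911377) 73.73003162985003
d0 cover 34 1341 ((566.4437866210938, -224.52432250976562), (209.18670654296875, 193.62962341308594), 5.205627918243408) 38.23604704164177
d0 cover 60 188 ((601.0308227539062, -221.02296447753906), (171.63967895507812, 82.59217071533203), 5.918623447418213) 71.92531542222486
s0 ch 1825 ((609.5496215820312, 219.35618591308594), (216.1111602783203, 275.40155029296875), 4.908456802368164) 59.99838945805379
[[1456.47 -658.79 1075.5 ]
 [1456.47 -658.79 1075.5 ]
 [1456.47 -658.79 1075.5 ]
 [1456.47 -658.79 1075.5 ]
 [ 758.59  129.65  123.55]
 [ 761.02  114.82  122.59]
 [ 763.65  121.58  121.84]
 [ 766.98  119.07  121.03]
 [ 757.97  135.25  120.53]
 [ 743.24  129.66  120.1 ]
 [ 759.78  129.58  119.76]
 [ 767.31  123.57  119.28]
 [ 741.45  118.2   118.76]
 [ 747.12  131.49  117.74]
 [ 762.35  119.41  116.82]
 [ 765.4   117.24
[... 358 characters left out ...]
331055) 60.2908954616812
[[  11.77 -956.53  753.65]
 [  11.77 -956.53  753.65]
 [  11.77 -956.53  753.65]
 [  11.77 -956.53  753.65]
 [  11.77 -956.53  753.65]
 [ 540.8   338.94  114.89]
 [ 551.99  344.16  110.17]
 [ 551.78  344.57  105.45]
 [ 546.48  344.59   97.48]
 [ 542.02  345.74   93.45]
 [ 544.    341.37   85.45]
 [ 545.86  335.74   82.65]
 [ 543.09  350.32   81.97]
 [ 573.64  335.31   80.62]
 [ 555.59  337.12   79.65]
 [ 552.9   341.67   78.43]
 [ 583.36  336.2    77.84]
 [ 721.66  136.42   77.08]
 [ 569.18  336.51   76.52]
 [ 539.98  334.39   75.33]
 [ 582.17  334.24   74.22]
 [ 602.58  156.51   73.19]
 [ 557.58  342.73   72.1 ]
 [ 539.23  343.76   71.56]
 [ 573.58  336.72   70.6 ]]
```

View pics/c1.png

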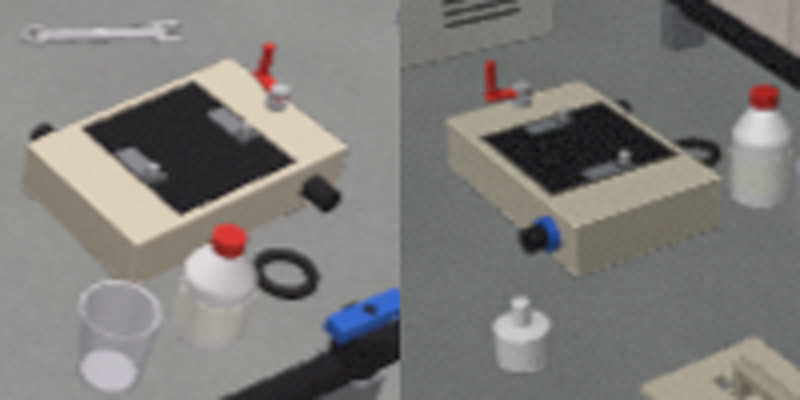

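The crop shows the chamber with the latch peg at the far end, pointing toward the base (open). The two stud bars sit in the black field, with the studs at about scene crop (160,175) and (250,128). The bottle and beaker stand beyond the chamber's near side.

```bash
python3 - <<'E'
from h import *
for f,c in (('s0',[(317,182.5),(368,160),(396.7,182),(343.2,205.7)]),('d0',[(196.7,144.5),(230.5,135.5),(264.5,160),(229.5,173)])):
    p=np.array([onplane(f,*x,60)[:2] for x in c]); print(f,p.round(1).tolist(),p.mean(0))
    for i in range(4): e=p[(i+1)%4]-p[i]; print(np.linalg.norm(e),np.degrees(np.arctan2(e[1],e[0])))
print('peg top z=114', onplane('s0',376.7,156.5,114),onplane('d0',307.5-185+185-0,130,114) if 0 else onplane('d0',185+490/4,115+62/4,114))
print('pivot top', onplane('s0',310+279/4,145+90/4,78),onplane('d0',185+522/4,115+85/4,78))
# stud tops z=74
print('studs'); 
for x in ((160,172),(250,126)): print(onplane('s0',310+x[0]/4,145+x[1]/4,74))
for x in ((565,117),(625,155)): print(onplane('d0',185+(x[0]-400)/4,115+x[1]/4,74))
for f,box in (('s0',(215,285,190,240)),('d0',(240,315,195,255))):
    P=cloud(f); x0,x1,y0,y1=box; im=ld(f)['im'][y0:y1,x0:x1].astype(int); Q=P[y0:y1,x0:x1].reshape(-1,3)
    S=Q[(Q[:,2]>35)&(Q[:,2]<42)&((im[...,2]-im[...,0]).ravel()>12)]; m=np.median(S,0)
    S=S[np.linalg.norm(S[:,:2]-m[:2],axis=1)<125]; print(f,m,cv2.minAreaRect(S[:,:2].astype(np.float32)),len(S))
    S=Q[(Q[:,2]>62)&(Q[:,2]<78)]; S=S[np.linalg.norm(S[:,:2]-m[:2],axis=1)<60]; print(np.median(S,0),cv2.minAreaRect(S[:,:2].astype(np.float32)),len(S))
a=ld('s0')['im'][185:245,205:295]; b=ld('d0')['im'][195:255,232:322]
cv2.imwrite('pics/c2.png',cv2.resize(np.hstack([a,b]),(800,267),interpolation=cv2.INTER_CUBIC))
E
```

```text
s0 [[526.3, 75.3], [504.0, 345.9], [667.7, 355.5], [679.8, 88.7]] [594.46 216.34]
271.5449109940871 94.71620753081146
164.04204987020515 3.335336627903932
267.0561948489939 -87.41334567846714
154.07250955991685 -175.0160400218854
d0 [[496.4, 346.8], [660.5, 350.9], [673.2, 85.2], [509.5, 68.6]] [584.9  212.85]
164.13315212927148 1.4192106038721344
266.00459361109233 -87.26504954041269
164.5322181237124 -174.2119382883715
278.5367471350508 92.69199906997609
peg top z=114 [552.5  338.27 114.  ] [910.5  125.28 114.  ]
pivot top [581.78 338.49  78.  ] [954.79 121.88  78.  ]
studs
[623.78 159.31  74.  ]
[609.44 279.71  74.  ]
[593.5  259.21  74.  ]
[607.15 154.46  74.  ]
s0 [ 536.64 -236.25   38.25] ((525.56298828125, -231.80197143554688), (124.23615264892578, 191.9015350341797), 4.712640285491943) 933
[ 529.17 -234.48   71.47] ((526.0770263671875, -233.5068359375), (18.364585876464844, 78.47824096679688), 5.726785182952881) 94
d0 [ 513.97 -244.11   38.24] ((523.9757080078125, -228.3934326171875), (123.89879608154297, 193.62962341308594), 5.205627918243408) 1273
[ 520.76 -232.07   71.58] ((523.0241088867188, -229.22610473632812), (15.309904098510742, 82.643798828125), 4.499459266662598) 115
```

View pics/c2.png

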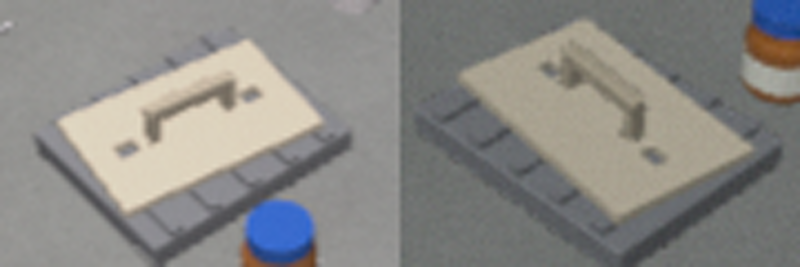

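Cover confirmed: it is beige, has two slots, and lies on the grey block with its handle along about world y, rotated roughly +5°. Cover centre is about (524,-231). The chamber centre is about (589,214), yaw about 4°, with the latch at the +y end.

```bash
cat >> h.py <<'E'
def go(x,y,z,yawdeg):
    o=get_obs(); q=o['orientation']; A=R.from_quat([*q[1:],q[0]]); a=np.radians(yawdeg)
    T=R.from_matrix(np.array([[np.cos(a),np.sin(a),0],[np.sin(a),-np.cos(a),0],[0,0,-1]]))
    print('pos',o['tool_pos'],'yaw',np.degrees(np.arctan2(*A.as_matrix()[1::-1,0])),'F',o['wrist_force'],'w',o['grip_width'],'t',o['time_s'])
    print('shift',(A.inv().apply(np.array([x,y,z])-o['tool_pos'])/1000).round(4),'turn',np.degrees((A.inv()*T).as_rotvec()).round(2))
E
python3 -c "
from h import *
go(524,-231,190,5)"
```

```text
pos [183.75 491.58 230.93] yaw 69.50108495951278 F [-0.3  -0.45  0.39] w 0.9977845796332769 t 0.15
shift [-0.56  0.57  0.04] turn [ 0.02  0.05 64.5 ]
```

Request:
{"fn": "servo_tool", "kwargs": {"plan": [-0.56,0.57,0.0,0,0,64.5,0,-0.56,0.57,0.0,0,0,64.5,0,-0.56,0.57,0.0,0,0,64.5,0,-0.56,0.57,0.0,0,0,64.5,0,-0.56,0.57,0.0,0,0,64.5,0,-0.56,0.57,0.0,0,0,64.5,0,-0.56,0.57,0.0,0,0,64.5,0,-0.56,0.57,0.0,0,0,64.5,0,-0.56,0.57,0.0,0,0,64.5,0,-0.56,0.57,0.0,0,0,64.5,0,-0.56,0.57,0.0,0,0,64.5,0,-0.56,0.57,0.0,0,0,64.5,0]}}

```text
time_s: 1.15
tool_pos: [394.8, 37.6, 231.4]
orientation: [0.0, 0.999, 0.043, -0.0]
wrist_force: [1.2, 1.1, 0.7]
grip_width: 1.0
```

```bash
python3 -c "
from h import *
go(524,-231,190,5)"
```

```text
pos [394.84  37.65 231.4 ] yaw 4.978102758814007 F [1.22 1.11 0.69] w 1.0002866508252448 t 1.15
shift [0.11 0.28 0.04] turn [ 0.04  0.   -0.02]
```

Request:
{"fn": "servo_tool", "kwargs": {"plan": [0.105,0.279,0.041,0,0,0,0,0.105,0.279,0.041,0,0,0,0,0.105,0.279,0.041,0,0,0,0,0.105,0.279,0.041,0,0,0,0,0.105,0.279,0.041,0,0,0,0,0.105,0.279,0.041,0,0,0,0,0.105,0.279,0.041,0,0,0,0,0.105,0.279,0.041,0,0,0,0,0.105,0.279,0.041,0,0,0,0,0.105,0.279,0.041,0,0,0,0]}}

```text
time_s: 1.98
tool_pos: [523.3, -231.3, 189.9]
orientation: [-0.0, 0.999, 0.043, -0.001]
wrist_force: [0.3, -0.5, 0.1]
grip_width: 1.002
```

```bash
cat >> h.py <<'E'
E
python3 -c "
from h import *
snap('wrist','w1')
Q=cloud('w1').reshape(-1,3); im=ld('w1')['im'].reshape(-1,3).astype(int)
m=(abs(Q[:,0]-524)<130)&(abs(Q[:,1]+231)<130)
for lo,hi in ((35,42),(66,77)):
    S=Q[m&(Q[:,2]>lo)&(Q[:,2]<hi)]
    print(len(S),np.median(S,0),cv2.minAreaRect(S[:,:2].astype(np.float32)))
go(524,-231,60,5)"
```

```text
16102 [ 522.23 -214.55   37.29] ((524.0220947265625, -229.14822387695312), (120.5535659790039, 190.10841369628906), 4.741054058074951)
1112 [ 523.61 -225.68   71.94] ((524.0625610351562, -228.53790283203125), (14.039173126220703, 81.27693939208984), 4.652547359466553)
pos [ 523.23 -230.55  190.46] yaw 4.9806731267804105 F [0.02 0.31 0.68] w 1.0017776173994584 t 2.0333
shift [0.   0.   0.13] turn [ 0.    0.04 -0.02]
```

View pics/w1.png

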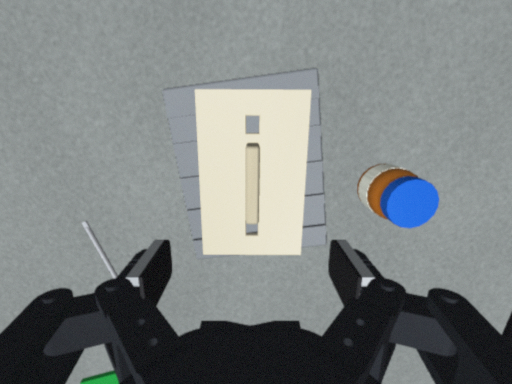

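The wrist view shows the cover centred at (252,172) with the bar at (252,185). It measures 120.5x190 mm, yaw 4.74°, centre (524,-229), bar top z=72. Before grasping I'll take a quick close look at the chamber, while the view is clear.

Request:
{"fn": "servo_tool", "kwargs": {"plan": [0.106,-0.468,-0.07,0,0,0,0,0.106,-0.468,-0.07,0,0,0,0,0.106,-0.468,-0.07,0,0,0,0,0.106,-0.468,-0.07,0,0,0,0,0.106,-0.468,-0.07,0,0,0,0,0.106,-0.468,-0.07,0,0,0,0,0.106,-0.468,-0.07,0,0,0,0,0.106,-0.468,-0.07,0,0,0,0,0.106,-0.468,-0.07,0,0,0,0,0.106,-0.468,-0.07,0,0,0,0,0.106,-0.468,-0.07,0,0,0,0,0.106,-0.468,-0.07,0,0,0,0]}}

```text
time_s: 3.03
tool_pos: [586.6, 249.4, 261.6]
orientation: [-0.0, 0.999, 0.045, 0.0]
wrist_force: [0.6, 0.5, 0.3]
grip_width: 0.999
```

```bash
python3 -c "
from h import *
im,_=snap('wrist','w2')
P=cloud('w2'); Q=P.reshape(-1,3); B=im.reshape(-1,3).astype(int)
m=(abs(Q[:,0]-588)<120)&(abs(Q[:,1]-214)<170)
S=Q[m&(abs(Q[:,2]-60)<5)]
print(len(S),np.median(S,0),cv2.minAreaRect(S[:,:2].astype(np.float32)))
S=Q[m&(abs(Q[:,2]-60)<5)&(B[:,2]-B[:,0]>12)&(B[:,2]>120)];print('beige',len(S),np.median(S,0),cv2.minAreaRect(S[:,:2].astype(np.float32)))
S=Q[m&(Q[:,2]>66)&(Q[:,2]<80)&(abs(Q[:,1]-214)<90)];print('studs',S[S[:,1]<214].mean(0),S[S[:,1]>214].mean(0),len(S))
S=Q[m&(Q[:,2]>106)&(B[:,2]-B[:,1]>60)];print('peg',len(S),S.mean(0))
go(524,-229,190,4.74)
cv2.imwrite('pics/w2b.png',cv2.resize(im[40:320,130:410],(784,784),interpolation=cv2.INTER_CUBIC)[:600])
"
```

```text
23906 [587.05 239.51  59.46] ((586.6795043945312, 221.31126403808594), (170.2734375, 269.8890686035156), 3.731250047683716)
beige 12012 [589.07 297.94  59.29] ((586.9403076171875, 222.31454467773438), (169.62303161621094, 267.916259765625), 3.7340893745422363)
studs [607.92 163.52  71.86] [600.31 282.57  72.69] 100
peg 113 [548.33 343.9  115.46]
pos [586.91 252.32 261.56] yaw 5.27912030937336 F [-4.02  3.54 -1.61] w 0.9986200477017627 t 3.0833
shift [-0.11  0.47  0.07] turn [-0.11 -0.03  0.54]
```

View pics/w2.png

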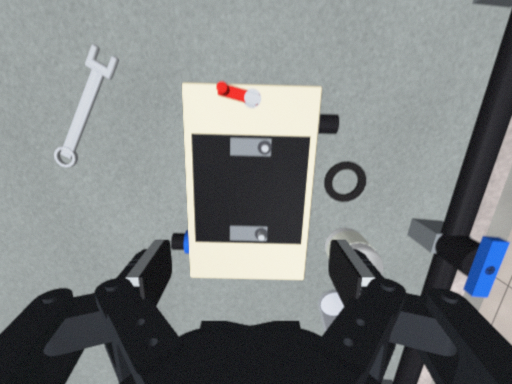

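The wrist view is clear. The chamber is centred at about (252,180), with studs at (264,148) and (262,236). The peg is at (222,88) and the pivot at (252,98). The bottle and beaker are beyond +x. The arm was still settling, so I'll repeat the measurement at rest without viewing it.

```bash
python3 -c "
from h import *
for k in range(3):
    im,_=snap('wrist','w3')
P=cloud('w3'); Q=P.reshape(-1,3); B=im.reshape(-1,3).astype(int)
m=(abs(Q[:,0]-588)<120)&(abs(Q[:,1]-214)<170)
S=Q[m&(abs(Q[:,2]-60)<5)]
r=cv2.minAreaRect(S[:,:2].astype(np.float32)); print(len(S),np.median(S,0),r)
a=np.radians(r[2]);C=np.array([[np.cos(a),np.sin(a)],[-np.sin(a),np.cos(a)]]);c=np.array(r[0])
H=Q[m&(Q[:,2]>70)&(Q[:,2]<78)]
for s in (-60,60):
    L=(H[:,:2]-c)@C.T; q=L[(abs(L[:,1]-s)<12)&(abs(L[:,0])<30)]; print('stud local',s,len(q),q.mean(0),np.median(q,0),q.min(0),q.max(0))
S=Q[m&(Q[:,2]>108)&(B[:,2]-B[:,1]>60)];print('peg',len(S),S.mean(0),(S[:,:2].mean(0)-c)@C.T)
go(524,-229,190,4.74)
"
```

```text
24123 [587.17 239.68  59.46] ((586.5364379882812, 221.33091735839844), (170.29696655273438, 269.8572082519531), 3.731008529663086)
stud local -60 41 [ 17.63 -59.46] [ 17.23 -59.43] [ 13.05 -64.06] [ 22.58 -55.15]
stud local 60 50 [17.67 60.18] [17.51 59.99] [13.78 56.08] [22.48 64.6 ]
peg 115 [548.09 343.79 115.39] [-30.39 124.7 ]
pos [587.08 246.1  260.74] yaw 5.128036513285777 F [-0.69 -1.05  0.3 ] w 0.9977617984298638 t 3.2333
shift [-0.11  0.47  0.07] turn [0.   0.03 0.39]
```

Chamber: centre (586.5,221.3), yaw 3.73°; stud bar at x≈+17.5 mm; latch about -0.2 rad. Back to the cover to grasp it.

Request:
{"fn": "servo_tool", "kwargs": {"plan": [-0.105,0.4675,0.07,0,0,0.4,0,-0.105,0.4675,0.07,0,0,0.4,0,-0.105,0.4675,0.07,0,0,0.4,0,-0.105,0.4675,0.07,0,0,0.4,0,-0.105,0.4675,0.07,0,0,0.4,0,-0.105,0.4675,0.07,0,0,0.4,0,-0.105,0.4675,0.07,0,0,0.4,0,-0.105,0.4675,0.07,0,0,0.4,0,-0.105,0.4675,0.07,0,0,0.4,0,-0.105,0.4675,0.07,0,0,0.4,0,-0.105,0.4675,0.07,0,0,0.4,0,-0.105,0.4675,0.07,0,0,0.4,0]}}

```text
time_s: 4.23
tool_pos: [521.9, -232.6, 190.6]
orientation: [0.0, 0.999, 0.04, -0.0]
wrist_force: [0.1, 0.6, 0.5]
grip_width: 0.995
```

```bash
python3 -c "
from h import *
go(524,-229,49,4.7)"
```

```text
pos [ 521.9  -232.61  190.6 ] yaw 4.558881070238885 F [0.11 0.55 0.46] w 0.9945190631940128 t 4.2333
shift [ 0.   -0.    0.14] turn [ 0.04  0.05 -0.14]
```

Request:
{"fn": "servo_tool", "kwargs": {"plan": [0.0025,-0.0035,0.04,0,0,-0.14,0,0.0025,-0.0035,0.08,0,0,-0.14,0,0.0025,-0.0035,0.11,0,0,-0.14,0,0.0025,-0.0035,0.13,0,0,-0.14,0,0.0025,-0.0035,0.1415,0,0,-0.14,0,0.0025,-0.0035,0.1415,0,0,-0.14,0,0.0025,-0.0035,0.1415,0,0,-0.14,0]}}

```text
time_s: 4.82
tool_pos: [522.9, -229.1, 49.5]
orientation: [0.0, 0.999, 0.041, -0.001]
wrist_force: [-0.8, 0.1, 0.5]
grip_width: 0.999
```

```bash
sed -i 's/precision=2/precision=4/' h.py; python3 -c "
from h import *
go(524,-229,49,4.7)"
```

```text
pos [ 522.9358 -229.1061   49.4852] yaw 4.648196715790008 F [-0.826   0.0875  0.4579] w 0.9989864923400172 t 4.8167
shift [ 0.0011 -0.      0.0005] turn [ 0.02  0.09 -0.05]
```

Well centred. Close, then lift.

Request:
{"fn": "servo_tool", "kwargs": {"plan": [0.001,0,0,0,0,0,60,0.001,0,0,0,0,0,120,0.001,0,0,0,0,0,180,0.001,0,0,0,0,0,255,0.001,0,0,0,0,0,255,0.001,0,0,0,0,0,255,0.001,0,0,0,0,0,255,0.001,0,0,0,0,0,255,0.001,0,0,0,0,0,255,0.001,0,-0.01,0,0,0,255,0.001,0,-0.03,0,0,0,255,0.001,0,-0.05,0,0,0,255]}}

```text
time_s: 5.82
tool_pos: [523.4, -228.6, 100.0]
orientation: [-0.0, 0.999, 0.041, -0.002]
wrist_force: [0.5, -0.8, -3.5]
grip_width: 0.151
```

```bash
python3 -c "
from h import *
go(524,-229,49,4.7)"
```

```text
pos [ 523.3505 -228.6117   99.9615] yaw 4.649991314982328 F [ 0.4614 -0.7582 -3.4557] w 0.15115514950701273 t 5.8167
shift [0.0008 0.0005 0.051 ] turn [-0.05  0.18 -0.05]
```

Cover held (3.5 N of weight, width 0.15). Carry it high to above the chamber.

Request:
{"fn": "servo_tool", "kwargs": {"plan": [0,0,-0.03,0,0,0,255,0.003,-0.01,-0.06,0,0,0.1,255,0.01,-0.04,-0.09,0,0,0.2,255,0.02,-0.08,-0.1,0,0,0.3,255,0.031,-0.119,-0.1,0,0,0.4,255,0.042,-0.158,-0.1,0,0,0.5,255,0.053,-0.198,-0.1,0,0,0.6,255,0.063,-0.238,-0.1,0,0,0.7,255,0.074,-0.278,-0.1,0,0,0.8,255,0.084,-0.318,-0.1,0,0,0.9,255,0.094,-0.355,-0.1,0,0,0.9,255,0.103,-0.39,-0.1,0,0,0.9,255]}}

```text
time_s: 6.82
tool_pos: [594.3, 170.8, 200.3]
orientation: [-0.0, 0.999, 0.033, -0.002]
wrist_force: [1.0, -0.7, -3.7]
grip_width: 0.15
```

```bash
python3 -c "
from h import *
go(604,222.5,170,3.73)"
```

```text
pos [594.292  170.8101 200.3442] yaw 3.788880292646374 F [ 0.9899 -0.709  -3.6558] w 0.14957363261370635 t 6.8167
shift [ 0.0132 -0.0509  0.0303] turn [-0.04  0.21  0.06]
```

Request:
{"fn": "servo_tool", "kwargs": {"plan": [0.006,-0.025,0,0,0,0,255,0.0132,-0.048,0.01,0,0,0,255,0.0132,-0.051,0.03,0,0,0,255,0.0132,-0.051,0.05,0,0,0,255,0.0132,-0.051,0.07,0,0,0,255,0.0132,-0.051,0.08,0,0,0,255,0.0132,-0.051,0.08,0,0,0,255,0.0132,-0.051,0.08,0,0,0,255]}}

```text
time_s: 7.48
tool_pos: [603.7, 222.5, 120.8]
orientation: [-0.0, 0.999, 0.033, -0.002]
wrist_force: [-0.2, 0.3, -3.6]
grip_width: 0.148
```

```bash
python3 -c "
from h import *
im,d=snap('wrist','w4')
P=cloud('w4'); Q=P.reshape(-1,3)
for lo,hi in ((103,114),(138,152)):
    S=Q[(Q[:,2]>lo)&(Q[:,2]<hi)&(abs(Q[:,0]-604)<75)&(abs(Q[:,1]-222)<110)]
    print(len(S),np.median(S,0),cv2.minAreaRect(S[:,:2].astype(np.float32)))
    print(np.linalg.lstsq(np.c_[S[:,:2]-S[:,:2].mean(0),np.ones(len(S))],S[:,2],rcond=None)[0])
a,_=snap('side','d4')
cv2.imwrite('pics/m4.png',np.hstack([cv2.resize(im,(448,336)),cv2.resize(a[95:215,170:290],(336,336),interpolation=cv2.INTER_CUBIC)]))
go(604,222.5,95,3.73)"
```

```text
35706 [597.8623 272.0785 108.1274] ((602.1387939453125, 228.4040985107422), (120.9375991821289, 178.5224151611328), 3.782989263534546)
[ -0.004    0.0009 108.1324]
4524 [602.3489 230.5538 142.8916] ((603.9965209960938, 224.38369750976562), (38.39613723754883, 78.91926574707031), 20.095783233642578)
[  0.0014  -0.0016 143.1207]
pos [604.4368 222.5942 121.7427] yaw 3.7722249966226107 F [ 0.8107 -0.2463 -4.0471] w 0.15157370967862574 t 7.5833
shift [-0.0004  0.0001  0.0267] turn [-0.06  0.11  0.04]
```

View pics/m4.png

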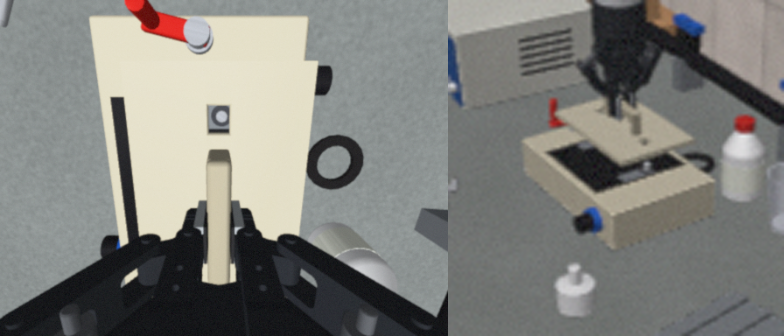

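Wrist crop: the north stud shows through the slot at about (222,117), slightly right of the slot centre at (218,117). The depth agrees, putting the plate centre about 1.9 mm too far in -x. The plate is level and latch and cover are clear of each other. Correct x by +2 mm and lower to just above the tips.

Request:
{"fn": "servo_tool", "kwargs": {"plan": [0.002,0,0.005,0,0,0,255,0.002,0,0.012,0,0,0,255,0.002,0,0.018,0,0,0,255,0.002,0,0.022,0,0,0,255,0.002,0,0.024,0,0,0,255,0.002,0,0.025,0,0,0,255,0.002,0,0.025,0,0,0,255]}}

```text
time_s: 8.17
tool_pos: [606.2, 222.7, 96.5]
orientation: [-0.0, 0.999, 0.033, -0.001]
wrist_force: [0.5, -0.1, -4.0]
grip_width: 0.149
```

```bash
python3 -c "
from h import *
im,d=snap('wrist','w5')
Q=cloud('w5').reshape(-1,3)
S=Q[(Q[:,2]>76)&(Q[:,2]<90)&(abs(Q[:,0]-604)<75)&(abs(Q[:,1]-222)<110)]
print(len(S),np.median(S,0),cv2.minAreaRect(S[:,:2].astype(np.float32)))
go(604,222.5,95,3.73)"
```

```text
35806 [600.0554 272.551   83.814 ] ((604.0746459960938, 237.2467041015625), (121.00135040283203, 192.8246307373047), 3.7888784408569336)
pos [606.3413 222.7944  96.7662] yaw 3.778400033307065 F [-0.1576 -0.1706 -3.229 ] w 0.1485244454287011 t 8.2167
shift [-0.0024  0.0001  0.0018] turn [-0.06  0.11  0.05]
```

No contact yet: the plate is about 2 mm above the tips and centred over the studs in x (604.07). Lower 2 mm and loosen the fingers so the cover rests under its own weight.

Request:
{"fn": "servo_tool", "kwargs": {"plan": [0,0,0.001,0,0,0,255,0,0,0.002,0,0,0,255,0,0,0.002,0,0,0,255,0,0,0.002,0,0,0,210,0,0,0.002,0,0,0,205,0,0,0.002,0,0,0,200,0,0,0.002,0,0,0,200,0,0,0.002,0,0,0,200,0,0,0.002,0,0,0,200]}}

```text
time_s: 8.97
tool_pos: [606.4, 222.8, 94.9]
orientation: [-0.001, 0.999, 0.033, -0.001]
wrist_force: [0.1, -0.1, 0.0]
grip_width: 0.214
```

```bash
cat > look.py <<'E'
from h import *
import sys
f=sys.argv[1]; im,d=snap('wrist',f)
Q=cloud(f).reshape(-1,3); B=im.reshape(-1,3).astype(int)
m=(Q[:,2]>64.5)&(Q[:,2]<92)&(abs(Q[:,0]-604)<75)&(abs(Q[:,1]-270)<45)
S=Q[m]; S=S[abs(S[:,2]-np.median(S[:,2]))<3]
print('plate',len(S),np.median(S,0),cv2.minAreaRect(S[:,:2].astype(np.float32)),np.linalg.lstsq(np.c_[S[:,:2]-S[:,:2].mean(0),np.ones(len(S))],S[:,2],rcond=None)[0])
S=Q[(abs(Q[:,2]-59.5)<3)&(abs(Q[:,0]-587)<80)&(abs(Q[:,1]-222)<130)]; print('top z',np.median(S[:,2]),len(S))
go(604,222.5,95,3.73)
E
python3 look.py w6
```

```text
plate 25085 [599.0995 276.583   67.2315] ((602.1155395507812, 269.9897766113281), (126.16344451904297, 90.02246856689453), 0.02992815524339676) [-0.0003  0.     67.2357]
top z 59.35481396124044 24811
pos [606.4068 222.8062  94.8329] yaw 3.7782497226766156 F [ 0.1868 -0.5502 -0.5245] w 0.2160184486043098 t 9.0167
shift [-0.0024  0.0001 -0.0002] turn [-0.06  0.1   0.05]
```

The cover has dropped. Its plate top is 7.9 mm above the chamber top, so it is flush, and it is level with no wrist load. Now open, lift off, and head above the latch peg with the jaws turned tangential.

Request:
{"fn": "servo_tool", "kwargs": {"plan": [0,0,0,0,0,0,150,0,0,0,0,0,0,100,0,0,0,0,0,0,80,0,0,-0.01,0,0,0,80,0,0,-0.03,0,0,0,80,0,0,-0.055,0,0,0,80,0,0,-0.08,0,0,0,80,-0.02,-0.03,-0.085,0,0,-7,80,-0.035,-0.06,-0.085,0,0,-14,80,-0.05,-0.095,-0.085,0,0,-21,80,-0.05,-0.125,-0.085,0,0,-28,80,-0.05,-0.125,-0.085,0,0,-35,80]}}

```text
time_s: 10.02
tool_pos: [546.9, 348.6, 181.0]
orientation: [-0.001, 0.942, 0.337, -0.0]
wrist_force: [1.4, 0.6, -0.7]
grip_width: 0.682
```

```bash
python3 -c "
from h import *
go(548.1,343.8,170,81)"
```

```text
pos [546.9463 348.6243 180.9787] yaw 39.34185551705831 F [ 1.4404  0.6286 -0.7499] w 0.6816295427038258 t 10.0167
shift [-0.0022  0.0045  0.011 ] turn [ -0.14  -0.09 -41.66]
```

Request:
{"fn": "servo_tool", "kwargs": {"plan": [-0.002,0.0045,0,0,0,-7,80,-0.002,0.0045,0,0,0,-14,80,-0.002,0.0045,0,0,0,-21,80,-0.002,0.0045,0,0,0,-28,80,-0.002,0.0045,0,0,0,-35,80,-0.002,0.0045,0,0,0,-41.7,80,-0.002,0.0045,0,0,0,-41.7,80,-0.002,0.0045,0,0,0,-41.7,80]}}

```text
time_s: 10.68
tool_pos: [548.3, 343.9, 181.6]
orientation: [-0.001, 0.761, 0.648, 0.001]
wrist_force: [0.4, 0.0, 0.1]
grip_width: 0.685
```

```bash
python3 -c "
from h import *
for n in ('scene','side','wrist'): im,d=snap(n,'p_'+n)
Q=cloud('p_wrist').reshape(-1,3); B=im.reshape(-1,3).astype(int)
red=(B[:,2]-B[:,1]>60)&(B[:,2]>2*B[:,1])
S=Q[red&(Q[:,2]>109)&(Q[:,2]<125)]; print('peg',len(S),S.mean(0) if len(S) else '')
for f in ('p_scene','p_side'):
    Q=cloud(f).reshape(-1,3); B=ld(f)['im'].reshape(-1,3).astype(int); red=(B[:,2]-B[:,1]>60)&(np.hypot(Q[:,0]-560,Q[:,1]-340)<50)&(Q[:,2]>82)
    print(f,red.sum(),np.median(Q[red],0) if red.sum() else '')
a=ld('p_side')['im'];
cv2.imwrite('pics/m5.png',np.hstack([cv2.resize(im,(448,336)),cv2.resize(a[95:215,170:290],(336,336),interpolation=cv2.INTER_CUBIC)]))
go(548.1,343.8,88,81)"
```

```text
peg 153 [547.2671 344.607  112.8238]
p_scene 19 [552.8427 337.3973  97.6451]
p_side 19 [545.9751 341.4098 101.1829]
pos [548.288  343.8691 181.2356] yaw 80.86352811697535 F [ 0.2248 -0.0257  0.0742] w 0.6863435613662218 t 10.8333
shift [-0.0003 -0.      0.0932] turn [-0.08 -0.14 -0.14]
```

View pics/m5.png

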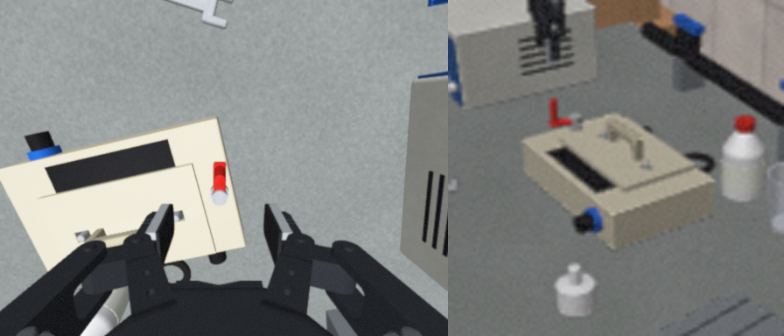

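The picture shows the cover flush, with both studs poking through its slots. The latch peg is at (220,170), midway between the jaws. Descend and close on the peg.

Request:
{"fn": "servo_tool", "kwargs": {"plan": [0,0,0.035,0,0,0,80,0,0,0.065,0,0,0,80,0,0,0.085,0,0,0,80,0,0,0.093,0,0,0,80,0,0,0.093,0,0,0,130,0,0,0.093,0,0,0,180,0,0,0.093,0,0,0,230,0,0,0.093,0,0,0,255,0,0,0.093,0,0,0,255,0,0,0.093,0,0,0,255]}}

```text
time_s: 11.67
tool_pos: [548.9, 344.5, 89.9]
orientation: [-0.001, 0.761, 0.649, 0.002]
wrist_force: [-0.8, 0.7, 6.0]
grip_width: 0.115
```

```bash
python3 -c "
from h import *
go(548.1,343.8,88,81); o=get_obs()
q=o['orientation'];A=R.from_quat([*q[1:],q[0]]); p=np.array(o['tool_pos']); a=np.radians(3.73)
piv=np.array([586.5-118*np.sin(a),221.3+118*np.cos(a)]); print('piv',piv, np.hypot(*(p[:2]-piv)))
r=p[:2]-piv; t0=np.arctan2(*r[::-1]); print('latch',np.degrees(t0)-183.7)
for k in range(1,25):
    th=min(k*4.3,98); c=np.radians(th); rr=32*np.array([np.cos(t0+c),np.sin(t0+c)])
    print(k,th,(A.inv().apply(np.r_[piv+rr,p[2]]-p)).round(1))"
```

```text
pos [548.8961 344.5498  89.858 ] yaw 80.85875209398871 F [-0.7505  0.7088  6.0062] w 0.11517637790973395 t 11.6667
shift [-0.0009 -0.0007  0.0019] turn [ 0.03 -0.22 -0.14]
piv [578.8235 339.05  ] 30.42854996326036
latch -14.11309256997788
1 4.3 [-2.4 -1.5 -0. ]
2 8.6 [-4.8 -1.3 -0. ]
3 12.899999999999999 [-7.1 -0.9 -0. ]
4 17.2 [-9.5 -0.4 -0. ]
5 21.5 [-11.7   0.4  -0. ]
6 25.799999999999997 [-14.    1.3  -0.1]
7 30.099999999999998 [-16.1   2.4  -0.1]
8 34.4 [-18.2   3.6  -0.1]
9 38.699999999999996 [-20.1   5.   -0.1]
10 43.0 [-22.    6.5  -0.1]
11 47.3 [-23.7   8.2  -0.1]
12 51.599999999999994 [-25.3  10.   -0.1]
13 55.9 [-26.8  11.9  -0.1]
14 60.199999999999996 [-28.1  13.9  -0.1]
15 64.5 [-29.2  16.   -0.1]
16 68.8 [-30.2  18.2  -0.1]
17 73.1 [-31.1  20.4  -0.1]
18 77.39999999999999 [-31.7  22.7  -0.1]
19 81.7 [-32.2  25.1  -0.1]
20 86.0 [-32.5  27.5  -0.1]
21 90.3 [-32.7  29.9  -0.1]
22 94.6 [-32.6  32.3  -0.1]
23 98 [-32.5  34.2  -0.1]
24 98 [-32.5  34.2  -0.1]
```

Peg held (width 0.115, slight 6 N upward push). Swing in an arc about the pivot, easing up 1.5 mm and turning the tool with it.

Request:
{"fn": "servo_tool", "kwargs": {"plan": [-0.0023,0,-0.0005,0,0,-4.3,255,-0.0046,0.0002,-0.001,0,0,-8.6,255,-0.0068,0.0006,-0.0015,0,0,-12.9,255,-0.009,0.0012,-0.0015,0,0,-17.2,255,-0.0112,0.0019,-0.0015,0,0,-21.5,255,-0.0133,0.0027,-0.0015,0,0,-25.8,255,-0.0153,0.0037,-0.0015,0,0,-30.1,255,-0.0173,0.0049,-0.0015,0,0,-34.4,255,-0.0192,0.0062,-0.0015,0,0,-38.7,255,-0.0209,0.0077,-0.0015,0,0,-43,255,-0.0226,0.0093,-0.0015,0,0,-47.3,255,-0.0241,0.011,-0.0015,0,0,-51.6,255]}}

```text
time_s: 12.67
tool_pos: [556.4, 318.8, 90.4]
orientation: [-0.0, 0.402, 0.916, 0.002]
wrist_force: [9.2, 2.5, -22.7]
grip_width: 0.114
```

```bash
python3 -c "
from h import *
go(548.1,343.8,90,133); o=get_obs()
p=np.array(o['tool_pos']); r=p[:2]-[578.8,339.05]; print(np.hypot(*r),'latch',np.degrees(np.arctan2(*r[::-1]))%360-183.7)"
```

```text
pos [556.4369 318.8031  90.4136] yaw 132.632870319867 F [  9.1729   2.4613 -22.6533] w 0.11353714067457887 t 12.6667
shift [0.024  0.0108 0.0005] turn [ 0.17 -0.1  -0.37]
30.166937255554963 latch 38.45675149371348
```

Pulling up too much (-22.7 N), so I'll drop the target 1.4 mm and continue the arc by 48°.

Request:
{"fn": "servo_tool", "kwargs": {"plan": [-0.0025,0.0006,0.0014,0,0,-4.8,255,-0.005,0.0009,0.0014,0,0,-9.6,255,-0.0075,0.0014,0.0014,0,0,-14.4,255,-0.0099,0.0022,0.0014,0,0,-19.2,255,-0.0123,0.0031,0.0014,0,0,-24,255,-0.0146,0.0042,0.0014,0,0,-28.8,255,-0.0167,0.0055,0.0014,0,0,-33.6,255,-0.0188,0.007,0.0014,0,0,-38.4,255,-0.0207,0.0087,0.0014,0,0,-43.2,255,-0.0224,0.0105,0.0014,0,0,-48,255,-0.0224,0.0105,0.0014,0,0,-48,255,-0.0224,0.0105,0.0014,0,0,-48,255]}}

```text
time_s: 13.67
tool_pos: [580.4, 308.0, 90.1]
orientation: [0.002, -0.005, 1.0, 0.0]
wrist_force: [2.3, -10.0, 1.4]
grip_width: 0.114
```

```bash
python3 -c "
from h import *
go(548.1,343.8,90,180); o=get_obs()
p=np.array(o['tool_pos']); r=p[:2]-[578.8,339.05]; print(np.hypot(*r),'latch',np.degrees(np.arctan2(*r[::-1]))%360-183.7)"
```

```text
pos [580.3741 308.0146  90.065 ] yaw -179.4193320305082 F [ 2.3002 -9.9795  1.4381] w 0.11351957290581244 t 13.6667
shift [ 0.0319  0.0361 -0.    ] turn [0.05 0.19 0.58]
31.075280295955285 latch 89.20351341489283
```

Latch at about 1.55 rad. Release and rise clear.

Request:
{"fn": "servo_tool", "kwargs": {"plan": [0,0,0,0,0,0,220,0,0,0,0,0,0,160,0,0,0,0,0,0,120,0,0,0,0,0,0,100,0,0,0,0,0,0,100,0,0,-0.01,0,0,0,100,0,0,-0.035,0,0,0,100,0,0,-0.07,0,0,0,100,0,0,-0.11,0,0,0,100,0,0,-0.14,0,0,0,100,0,0,-0.14,0,0,0,100,0,0,-0.14,0,0,0,100]}}

```text
time_s: 14.67
tool_pos: [580.6, 308.3, 232.6]
orientation: [0.003, -0.005, 1.0, 0.001]
wrist_force: [0.4, 0.3, -0.8]
grip_width: 0.608
```

```bash
python3 -c "
from h import *
for n in ('scene','side','wrist'): im,d=snap(n,'e_'+n)
Q=cloud('e_wrist').reshape(-1,3); B=im.reshape(-1,3).astype(int)
red=(B[:,2]-B[:,1]>60)&(B[:,2]>2*B[:,1])&(np.hypot(Q[:,0]-580,Q[:,1]-330)<60)
S=Q[red&(Q[:,2]>108)]; print('peg',len(S),S.mean(0) if len(S) else '')
for f in ('e_scene','e_side','e_wrist'):
    Q=cloud(f).reshape(-1,3); S=Q[(Q[:,2]>50)&(Q[:,2]<75)]; a=np.radians(3.73)
    L=(S[:,:2]-[586.5,221.3])@np.array([[np.cos(a),-np.sin(a)],[np.sin(a),np.cos(a)]])
    k=(abs(L[:,0]-47)<25)&(abs(L[:,1])<70); k2=(abs(L[:,1])<120)&(L[:,0]<-50)&(L[:,0]>-80)
    print(f,'plate z',np.median(S[k,2]),'top z',np.median(S[k2,2]),k.sum(),k2.sum())
go(0,0,0,0)
a=ld('e_scene')['im'][135:255,300:420]; b=ld('e_side')['im'][95:215,170:290]
cv2.imwrite('pics/m6.png',np.hstack([cv2.resize(x,(400,400),interpolation=cv2.INTER_CUBIC) for x in (a,b)]))"
```

```text
peg 108 [579.6252 307.0248 112.8403]
e_scene plate z 68.16753529845352 top z 60.005605316653146 312 272
e_side plate z 67.81564514662512 top z 60.365675256205066 120 218
e_wrist plate z 67.26865241282718 top z 59.49726383364947 5729 5471
pos [579.4697 307.7895 229.2493] yaw -179.41823135410303 F [-0.8166 -0.3883 -0.3685] w 0.6077204553171817 t 14.8167
shift [ 0.583  -0.302   0.2281] turn [  -0.16    0.03 -179.42]
```

View pics/m6.png

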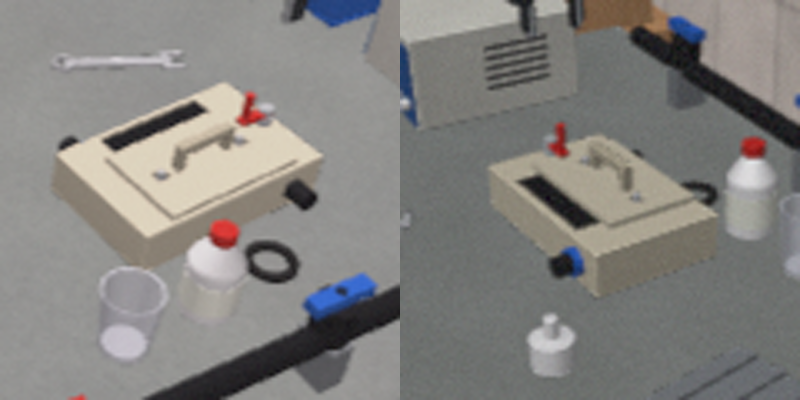

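View pics/e_wrist.png

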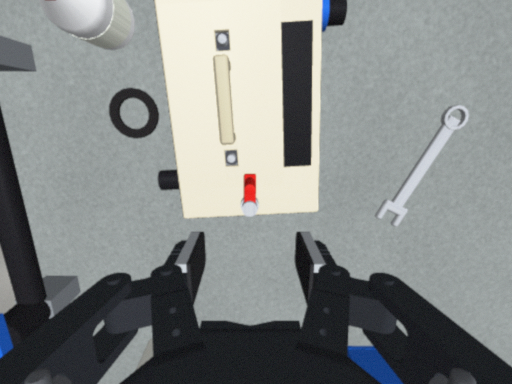

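Both studs sit in their slots, at (222,40) and (231,158). The latch peg at (250,182) lies over the cover's edge at about 1.53 rad, and the other things stand where they were. Handing in.

```bash
python3 -c "
from cell import *
print(sign_off())"
```

```text
the job is handed in; nothing more can be done
None
```

The cover is flush on the filter chamber over both studs, with the red latch closed over its edge. I handed the job in with the arm clear and about 15 s used. `sign_off` gives no verdict, so this rests on my own checks:

- **No back-and-forth slide:** I measured the stud bar at chamber x ≈ +17.5 mm with the wrist camera and lined the slots up over it. I then lowered the cover to about the stud tips and loosened the fingers. It dropped flush at once under its own weight, so I never slid it.
- **Flush:** the top of the cover is 7.5 to 8.2 mm above the chamber top in all three cameras, against 8 mm nominal. It measured level within 0.001 rad just after it dropped. Both studs show through the slots.
- **Latch:** it stands at about 1.53 rad, against the 1.3 rad needed, and is released. Tracking the gripper during the swing gave about 1.55 rad, which agrees.
- **Forces:** the wrist read only the cover's weight, about 3 to 4 N, while it was lowered. The highest reading was about 23 N, an upward pull on the latch peg partway through the swing, which I then corrected.
- **Other things:** those in view around the chamber looked unmoved by eye; I did not measure their positions. The jar, screwdriver and green look-alike were not in the last pictures I viewed.

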